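# Refit the hinged lid of a steel sterilising case

## Robot

A 6-joint arm with a two-finger parallel gripper is mounted at the origin on a cart in front of the work surface, level with it; the furniture and walls round the work are solid. World frame = base frame: x ahead of the robot, y to its left, z up, the work surface at z = 0. Lengths are in mm, angles in rad, forces in N, time in s.
With the tool pointing down it reaches from about 375 to 975 mm from the base axis. Payload 3.8 kg.
Tool frame: the origin (TCP) lies between the finger pads; the fingertips stand 25 mm ahead of it and the grasp point (between the pads) lies 6 mm ahead of it; z points along the fingers, y is the line along which they close (so a half turn about z gives the same grasp; the last joint's range is limited). The gripper opens to 85 mm and grips with 20 to 120 N. Pads are 22 mm wide; open, the fingers measure 114 mm over their backs; the gripper's body (76 mm by 85 mm) begins 54 mm behind the grasp point. The pads swing forward as they close: fully open they stand 13 mm farther back than shut.
Start: joints at [1.301, 0.264, 1.604, -0, 1.274, -0.037], TCP at [155.723, 656.787, 256.28] pointing down, gripper open.
Joint ranges: [-2.63, 2.63], [-0.94, 2.18], [0.31, 2.57], [-1.31, 4.45], [0, 2.66], [-2.55, 2.55]. Speed limits (rad/s): [2.57, 2.57, 3.14, 3.14, 3.14, 3.14].

## Interface

Orientations are given as [roll, pitch, yaw] about the fixed x, y, z axes, in that order (R = Rz(yaw) Ry(pitch) Rx(roll)).
In Python, from cell import robot, effector, inverse_kinematics, optics, workorder, nets gives the robot as it stands. Calls block until the motion is done:
- robot.move_pose(position, orientation): joint-space move of the TCP to a pose.
- robot.move_l(position, frame=None, rate=150): straight line of the TCP; frame=None keeps the orientation; rate is the mean speed in mm/s.
- robot.move_joints(angles): joint-space move.
- effector.move_gripper(opening, strength=None): finger opening in mm; strength is the grip in N (None keeps the last); returns when the fingers have stopped.
- robot.pause(seconds).
- inverse_kinematics(position, orientation): joint angles nearest the present ones, or None.
- robot.get_state(): the state.
- optics.read_camera(name): name is "scene" or "top"; returns (picture, depth): 400x640x3 uint8, red, green, blue; 400x640 float32, mm along the optical axis (not along the pixel's ray), 0 where there is no reading.
- optics.calibration(name): a dict with "intrinsics" (3x3 intrinsics, pixels), "k1" (the pictures are not rectified: a ray, as slopes to the right and down, at radius r is drawn at 1 + k1 r^2 times it, then the intrinsics apply), "R" (3x3) and "t" (3): a world point X has camera coordinates R X + t. Camera axes: x right, y down, z forward; pixel columns grow to the right and rows downward; lengths in mm; the calibration is good to about 2 mm. A picture is of the moment at which its call begins. calibration takes no time and is no camera call.
A pose or a line that the arm cannot do raises robot.PlanningError and nothing moves.
- workorder.job_done(): hands the job in; it is judged then, once.
Trained networks look in the newest picture that a camera, given by its name, has taken for a name from the list of things; names that differ only in an ending like _2 or _b are one class to them, and where a whole thing is asked for, a point or a joint stands for the part that bears it (a point fixed in the world has none). Each returns a list of dicts, best first, with "confidence" (0 to 1); they miss things now and then, are a little off and sometimes report something else, mostly with a low value. They report only what shows in the picture. A call takes as long as a camera call. They do not tell look-alikes from the thing itself.
- nets.spot_in(thing, camera): "point" ([x, y, z] in mm, in the coordinates of the camera as it stood for that picture, good to about 4 mm: the middle of the surface that is visible of it).
- nets.cut_out(thing, camera): "region" (400x640 bool, what is visible of it).
The state is a dict: "time_s": time; "joints": joint angles; "qvel": joint speeds; "joint_efforts": joint torques, N m; "ee_pos": TCP position; "tcp_rot": TCP orientation; "contact_force": force on the tool from outside, world axes, zero at the start; "ft_torque": the same for the moment, N m; "gripper_width": finger opening in mm; "grasp_force": force on a finger pad.
Only numpy, scipy, OpenCV 4.12 (cv2) and the standard library are available. Lean on these libraries where they do the work, as an engineer would, in place of code of your own. Each camera call takes 0.05 s, during which the arm holds its last target. There are 200 camera calls.

## Task

The lid of the small steel case was taken off for washing. Set the lid back down on the case with its hinge barrels between those of the case, then slide the loose hinge pin through all five barrels until its tab is fully home against an end barrel, and let go; leave the bottles and the tub nearby standing.

Things in the scene. Friction and masses are not known exactly. Their poses are not given: they have to be found in the camera images.
- case: Open box of bare steel, 110 (x) by 126 (y) by 62 mm high, 4 mm walls, dishes inside; heavy, does not move. Origin: centre of its underside, z up. Its hinge is on the -x side, toward the robot. The end of the hinge on the robot's right (-y) has the free space for the pin.
- case_hinge (a point): Middle of the case's hinge axis, (-67, 0, 58) mm in the case's frame, same axes; the bore runs along y. Three fixed barrels, each 24 mm long, 20 mm outside, 13 mm bore, centred at y = -58, 0, +58 mm, so two gaps of 34 mm; the hinge is 140 mm long (y = -70 to +70), open at both ends.
- lid: Loose bare steel lid, about 0.35 kg, lying right side up. Origin: under its middle, level with the bottom of its rolled edge; z up; when fitted its axes match the case's and its origin is at (0, 0, 47.5) mm in the case's frame. 18.5 mm high; skirt 14 mm deep on three sides (inner faces x = +57, y = -65 and +65 mm: 2 mm play; the rolled edge, out to 71 mm, leads it on from about 4 mm off).
- lid_hinge (a point): Middle of the lid's hinge axis, (-67, 0, 10.5) mm in the lid's frame, on its skirtless -x side; meets case_hinge when fitted. Two barrels, 24 mm long, 20 mm outside, 13 mm bore, centred at y = -29 and +29 mm; they drop into the gaps of the case's hinge with 5 mm to spare at each end.
- lid_handle (a point): Centre of the lid handle's grip bar, (-2, 0, 44.5) mm in the lid's frame: flat bar along the lid's y, 90 mm long, 10 mm thick (x), 14 mm high; 74 mm free between its end posts, 18 mm free under it. The lid hangs about level from it.
- hinge_pin: Loose steel pin, 200 mm, about 0.15 kg, lying flat. x axis along the rod to the tip, z up. Origin on the rod's axis, 70 mm from the shoulder (at the hinge's middle when home). Rod 10 mm thick, x = -70 (shoulder) to +85 mm (tip), last 15 mm tapered to 4 mm. Handle: flat tab x = -115 to -70 mm, 24 mm wide (y), 10 mm thick (z), wider than the bore, so its shoulder stops the pin.
- wash_bottle: Translucent wash bottle with a bent spout, 60x108x209 mm, standing behind; origin at the centre of its underside, z up.
- tub: White tub with a yellow screw lid, 68 mm in diameter, 74 mm high, standing behind; origin at the centre of its underside, z up.
- buffer: Glass bottle with a white cap, 88 mm in diameter, 185 mm high, standing at the left; origin at the centre of its underside, z up.
Not all that is in view belongs to the job. There is more than one size of the hinge_pin; the job needs the larger. What is shaped like the lid but green is not meant.

How it is judged (in metres and radians):
On the way, in this order (a step that is already met when the one before it is completed fails the run):
1. the lid sits down on the case, its barrels between the case's barrels (distance between lid_hinge and case_hinge below 0.006 m and angle between the y axis of lid and the y axis of case, either way round below 0.05 rad and angle between lid's own z axis and vertical below 0.05 rad), for 0.2 s.
2. the pin is pushed through all five barrels (distance between each of lid_hinge, hinge_pin and case_hinge below 0.006 m and angle between the x axis of hinge_pin and the y axis of case, either way round below 0.05 rad), for 0.2 s.
At the end, for the whole second after the job is handed in: The lid lies flat and square on the case (0.05 rad), hinge axes within 6 mm; the pin is through all five barrels along the axis (0.05 rad), its origin within 6 mm of the hinge's middle, so its tab is against an end barrel (either end); lid and pin at rest, bottles and tub not tipped (all of step 2 and angle between the y axis of lid and the y axis of case, either way round below 0.05 rad and angle between lid's own z axis and vertical below 0.05 rad and linear speed of each of hinge_pin, lid below 0.02 m/s); the robot touches nothing.
It fails at once if a bottle or the tub is knocked over (angle between any of wash_bottle, tub, buffer's own z axis and vertical above 0.5 rad).
It also fails if it takes over 58 s, if anything falls off the work surface, if the arm or the gripper's body presses on something with over 40 N, if the wrist force passes 120 N, or if a joint passes its speed limit or range.

## Working session

There is one attempt and no reset: what is moved stays moved. The work goes in short steps, each a Python script; the robot and the scene stay as the last script left them, time stands still between calls to the robot, and variables do not carry over. Pictures are saved under pics/ and viewed, at most 11 in all, crops included, and the job is handed in when it is done.

```bash
ls; mkdir -p pics; cat > h.py <<'E'
import numpy as np, cv2
from cell import robot, effector, inverse_kinematics, optics, workorder, nets
def cloud(cam,depth):
    c=optics.calibration(cam);K=np.array(c["intrinsics"]);k1=c["k1"]
    h,w=depth.shape;u,v=np.meshgrid(np.arange(w),np.arange(h))
    p=np.stack([u,v],-1).reshape(-1,1,2).astype(np.float64)
    n=cv2.undistortPoints(p,K,np.array([k1,0,0,0,0.]))[:,0].reshape(h,w,2)
    X=np.dstack([n[...,0]*depth,n[...,1]*depth,depth])
    return (X-np.array(c["t"]))@np.array(c["R"])
def towld(cam,p):
    c=optics.calibration(cam);return np.array(c["R"]).T@(np.array(p)-np.array(c["t"]))
def pix(cam,X):
    c=optics.calibration(cam);p=np.array(c["R"])@np.array(X)+np.array(c["t"])
    s=p[:2]/p[2];s=s*(1+c["k1"]*(s@s));K=np.array(c["intrinsics"]);return K[:2,:2]@s+K[:2,2]
E
python3 - <<'E'
from h import *
for cam in("scene","top"):
    im,d=optics.read_camera(cam);cv2.imwrite(f"pics/{cam}0.png",im[...,::-1]);np.savez(f"{cam}0.npz",im=im,d=d)
    c=optics.calibration(cam);print(cam,c)
    for t in("case","lid","hinge_pin","lid_handle","case_hinge","wash_bottle","tub","buffer"):
        for r in nets.spot_in(t,cam)[:4]:
            w=towld(cam,r["point"]);print(t,round(r["confidence"],2),w.round(),pix(cam,w).round())
print(robot.get_state())
E
```

```text
pics
scene {'intrinsics': array([[433.89802574,   0.        , 310.936066  ],
       [  0.        , 433.89802574, 200.57741331],
       [  0.        ,   0.        ,   1.        ]]), 'k1': 0.008298903083271017, 'R': array([[-0.80083671, -0.59883418, -0.00762838],
       [-0.30164414,  0.41433518, -0.8586834 ],
       [ 0.51736967, -0.68536413, -0.51244964]]), 't': array([ 385.97860901,  274.7046237 , 1502.08532808])}
case 0.69 [589. 127.  49.] [269. 228.]
lid 0.96 [ 605. -160.   21.] [310. 202.]
lid 0.57 [ 365. -589.   18.] [404. 181.]
lid 0.43 [588. 127.  49.] [270. 228.]
hinge_pin 0.56 [456.   6.  13.] [315. 233.]
lid_handle 0.74 [ 609. -157.   26.] [309. 201.]
lid_handle 0.69 [ 365. -590.   20.] [404. 180.]
case_hinge 0.62 [589. 125.  48.] [270. 228.]
wash_bottle 0.76 [751. -41. 112.] [266. 185.]
wash_bottle 0.5 [588. 129.  49.] [269. 229.]
buffer 0.91 [689. 388. 117.] [198. 237.]
top {'intrinsics': array([[465.44795628,   0.        , 311.05631002],
       [  0.        , 465.44795628, 193.67409196],
       [  0.        ,   0.        ,   1.        ]]), 'k1': 0.010899482071245107, 'R'
[... 966 characters left out ...]
oints': array([ 1.30113123e+00,  2.63861640e-01,  1.60400563e+00,  1.04541238e-05,
        1.27370384e+00, -3.69045627e-02]), 'qvel': array([-2.08227000e-05, -7.97619112e-04,  1.25914624e-03,  5.46339394e-04,
       -1.23576434e-03, -1.31189925e-03]), 'joint_efforts': array([ 6.06205049e-04, -5.15066028e+01, -3.67723310e+01, -6.58424483e-05,
        9.71987974e-04,  4.24646856e-06]), 'ee_pos': array([155.69777729, 656.78839185, 256.30255134]), 'tcp_rot': array([ 3.14157076e+00, -9.19450780e-06,  2.90882906e+00]), 'contact_force': array([-1.34116823, -0.15849804,  0.40699047]), 'ft_torque': array([-0.0026553 ,  0.01909111, -0.00821199]), 'grasp_force': 0.0, 'gripper_width': 85.65622678505763}
```

```bash
python3 - <<'E'
import numpy as np,cv2
a=np.load("top0.npz")["im"][...,::-1];b=np.load("scene0.npz")["im"][...,::-1]
A=cv2.resize(a[100:300,130:500],None,fx=2.16,fy=2.16,interpolation=cv2.INTER_CUBIC)
cv2.imwrite("pics/topc.png",A)
cv2.imwrite("pics/scenec.png",cv2.resize(b[120:300,180:440],None,fx=3,fy=3,interpolation=cv2.INTER_CUBIC))
E
```

```text
(no output)
```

View pics/topc.png

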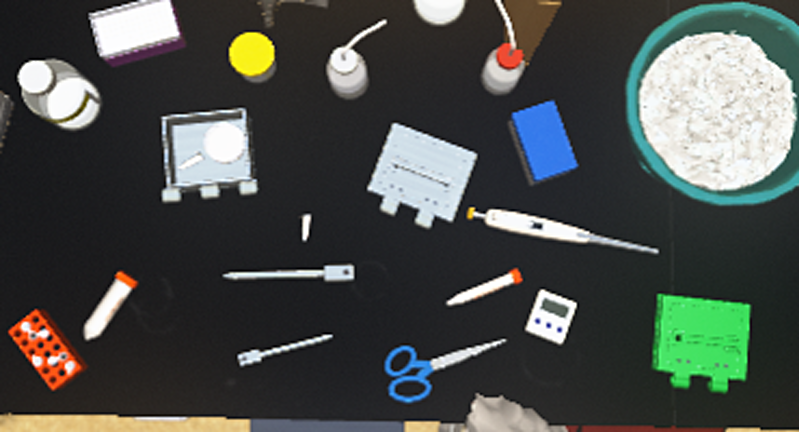

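View pics/scenec.png

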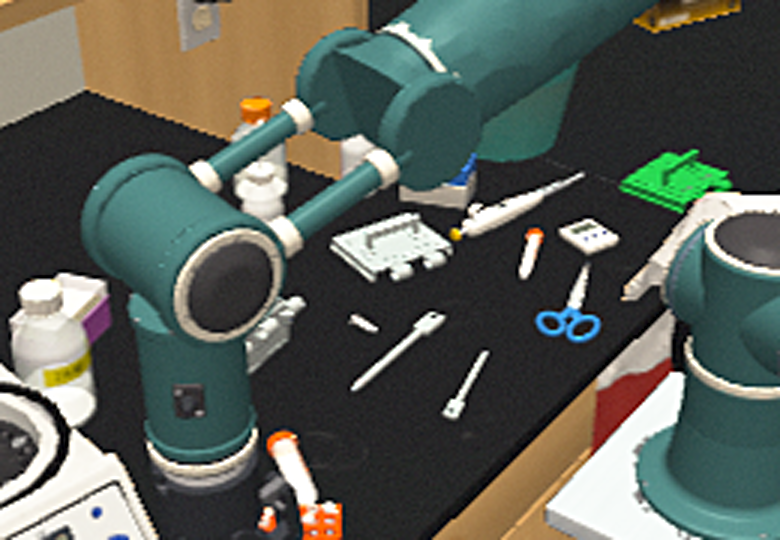

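Top crop: case at original px (227,170); lid candidates are the grey one (325,179) and the green one (454,256), and only the bare steel grey fits. Pin candidates are the long one (263,226), about 195 mm with its tab at -y, and the short one (262,261). The long one fits "larger". In the scene view the arm hides the case. Next I'll measure and make one confirming crop.

```bash
cat > m.py <<'E'
from h import *
def grab(cam,name=None):
    im,d=optics.read_camera(cam);P=cloud(cam,d)
    P[d==0]=np.nan
    return im,d,P
def pca(Q):
    c=Q.mean(0);u,s,v=np.linalg.svd(Q[:,:2]-c[:2],full_matrices=False);return c,v[0]
E
python3 - <<'E'
from m import *
z=np.load("top0.npz");im,d=z["im"],z["d"];P=cloud("top",d)
def near(x,y,r,z0,z1):
    m=(abs(P[...,0]-x)<r)&(abs(P[...,1]-y)<r)&(P[...,2]>z0)&(P[...,2]<z1);return m
t=near(540,-60,30,-50,50);print("table z",P[t][:,2].mean(),P[t][:,2].std())
for nm,c,bands in(("lid",(617,-178),[(5,40),(10,30),(38,60)]),("case",(642,150),[(52,75),(64,75)]),("pin",(455,-5),[(3.5,20)]),("scenepin",None,[])):
    for b in bands:
        m=near(*c,110,*b);n,l,st,ce=cv2.connectedComponentsWithStats(m.astype(np.uint8))
        for i in range(1,n):
            if st[i,4]<8: continue
            Q=P[l==i];cc,v=pca(Q);w=(Q[:,:2]-cc[:2])@v;r=cv2.minAreaRect(Q[:,:2].astype(np.float32))
            print(nm,b,len(Q),cc.round(1),"zstd",Q[:,2].std().round(1),"dir",v.round(3),"ext",w.min().round(1),w.max().round(1),"rect",np.round(r[0],1),np.round(r[1],1),round(r[2],2),"px",ce[i].round(1))
g=lambda c,r:cv2.resize(im[c[1]-r:c[1]+r,c[0]-r:c[0]+r,::-1],(395,395),interpolation=cv2.INTER_CUBIC)
cv2.imwrite("pics/crop1.png",np.vstack([np.hstack([g((227,170),33),g((325,180),33)]) ,cv2.resize(im[215:240,210:310,::-1],(790,197),interpolation=cv2.INTER_CUBIC)]))
E
```

```text
table z 1.4003911367402138 3.575103372557831
lid (5, 40) 11 [ 702.3 -178.1    7.1] zstd 2.0 dir [-0.768  0.64 ] ext -10.1 10.1 rect [ 702.1 -178. ] [13.  19.9] 46.56 px [325.4 156.2]
lid (5, 40) 1440 [ 616.7 -178.3   20. ] zstd 4.7 dir [-0.302 -0.953] ext -77.1 75.0 rect [ 617.4 -179.2] [150.1 155.3] 74.63 px [325.1 180.4]
lid (5, 40) 53 [ 556.1 -270.6   18.6] zstd 7.2 dir [-0.241 -0.97 ] ext -23.1 19.7 rect [ 561.3 -271.8] [43.2 31.3] 69.42 px [352.3 199. ]
lid (5, 40) 9 [ 535.1 -135.1    6.8] zstd 1.4 dir [ 0.117 -0.993] ext -6.1 7.4 rect [ 535.  -135.6] [ 8.4 12.8] 19.45 px [311.8 204.7]
lid (5, 40) 16 [ 515.4 -204.9    6.7] zstd 1.4 dir [ 0.321 -0.947] ext -15.2 10.5 rect [ 513.2 -203. ] [15.1 24.4] 27.55 px [332.4 210.9]
lid (10, 30) 1355 [ 616.8 -178.2   20.7] zstd 3.6 dir [-0.273 -0.962] ext -72.3 72.0 rect [ 613.5 -177.4] [138.5 142. ] 69.73 px [325.1 180.4]
lid (10, 30) 42 [ 554.7 -271.4   21.8] zstd 4.0 dir [-0.302 -0.953] ext -20.3 19.2 rect [ 553.  -269.9] [36.7 22.1] 83.45 px [352.7 199.3]
lid (38, 60) 94 [ 616.6 -177.9   52. ] zstd 3.6 dir [-0.336 -0.942] ext -44.5 44.5
[... 4597 characters left out ...]
10.1] 35.23 px [248.2 252.2]
pin (3.5, 20) 8 [ 372.5 -109.2    5.4] zstd 1.3 dir [-0.986 -0.167] ext -6.5 6.6 rect [ 372.9 -109.2] [13.2  6.7] 1.29 px [303.  253.1]
pin (3.5, 20) 73 [357.5 -19.3   7.4] zstd 2.9 dir [ 0.237 -0.972] ext -52.7 51.3 rect [355.4 -19.2] [ 21.3 103.8] 15.8 px [275.8 257.1]
pin (3.5, 20) 12 [356.1  85.4   6.6] zstd 2.8 dir [-0.96  -0.281] ext -9.5 11.4 rect [356.3  83.5] [16.7 14.9] 66.58 px [244.2 256.9]
pin (3.5, 20) 12 [360.  -96.5   5.2] zstd 1.3 dir [-0.993 -0.118] ext -9.3 13.7 rect [357.8 -94.6] [23.1  9.9] 1.51 px [299.1 256.8]
pin (3.5, 20) 12 [352.9 -80.9   6.5] zstd 2.7 dir [ 0.125 -0.992] ext -11.1 9.1 rect [351.6 -81.1] [11.8 19.3] 27.6 px [294.3 258.9]
```

View pics/crop1.png

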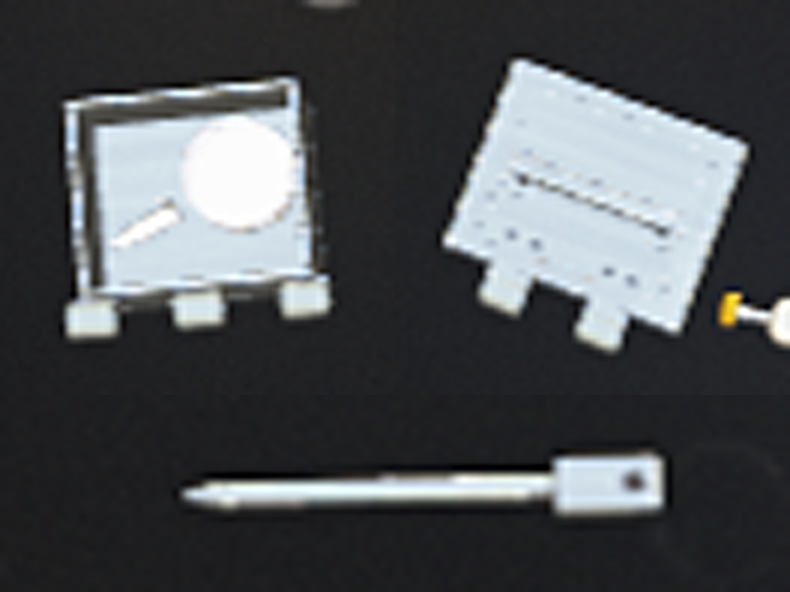

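Crop confirms it: the grey lid has 2 barrels toward -x and is yawed about -0.33. The case has 3 barrels and contains dishes, and the long pin's tab is on the right (-y). Single-frame depth noise is 3.6 mm, so I'll average frames.

```bash
cat >> m.py <<'E'
def avg(cam,n=12):
    ims=[];ds=[]
    for _ in range(n):
        im,d=optics.read_camera(cam);ims.append(im.astype(float));ds.append(np.where(d>0,d,np.nan))
    d=np.nanmedian(ds,0);return np.mean(ims,0),d,cloud(cam,np.nan_to_num(d))
def atz(cam,uv,z):
    c=optics.calibration(cam);K=np.array(c["intrinsics"]);R=np.array(c["R"]);t=np.array(c["t"])
    n=cv2.undistortPoints(np.array(uv,float).reshape(-1,1,2),K,np.array([c["k1"],0,0,0,0.]))[:,0]
    r=np.c_[n,np.ones(len(n))]@R;o=-R.T@t;return o+r*((z-o[2])/r[:,2:])
def comps(P,x,y,r,b,mn=15,out=True,extra=None):
    m=(abs(P[...,0]-x)<r)&(abs(P[...,1]-y)<r)&(P[...,2]>b[0])&(P[...,2]<b[1])
    if extra is not None:m&=extra
    n,l,st,ce=cv2.connectedComponentsWithStats(m.astype(np.uint8));res=[]
    for i in range(1,n):
        if st[i,4]<mn: continue
        Q=P[l==i];cc,v=pca(Q);w=(Q[:,:2]-cc[:2])@v;res.append((cc,v,w.min(),w.max(),l==i))
        if out:print(b,len(Q),cc.round(1),"zstd",Q[:,2].std().round(1),"yaw(y-ax)",round(float(np.arctan(-v[0]/v[1])),4),"ext",w.min().round(1),w.max().round(1),"px",ce[i].round(1))
    return res
E
python3 - <<'E'
from m import *
im,d,P=avg("top");np.savez("top1.npz",im=im,d=d,P=P)
g=im.mean(-1)
print("table",[np.nanmedian(P[r:r+10,c:c+10,2]).round(1) for r,c in((205,285),(215,240),(200,340))])
print("lid handle");h=comps(P,617,-178,70,(40,60))
print("case barrels");b=comps(P,577,141,90,(63.5,75))
print("case rim");b=comps(P,642,150,90,(52,75))
print("lid")
comps(P,617,-178,90,(9,30))
print("pin bright");
m=np.zeros(g.shape,bool);m[215:240,205:305]=1
print("gray bg/fg",np.median(g[215:240,205:305]),np.percentile(g[215:240,205:305],99))
bm=m&(g>90);uv=np.argwhere(bm)[:,::-1]
X=atz("top",uv,5.);c,v=pca(X);v*=np.sign(v[1]);w=(X[:,:2]-c[:2])@v
print("pin",len(X),c.round(1),v.round(4),w.min(),w.max(),"z",np.nanmean(P[bm][:,2]))
s=w; 
rod=(s>-40+0)&(s<w.max()-18)
c2,v2=pca(X[rod]);v2*=np.sign(v2[1]);print("rod",c2.round(1),v2.round(4))
tab=s<w.min()+42; print("tab centre",X[tab].mean(0).round(1),"tab edge minrect",cv2.minAreaRect(X[tab][:,:2].astype(np.float32)))
# lid barrels / plate from brightness
m=np.zeros(g.shape,bool);m[150:212,285:353]=1
bm=(m&(g>110)).astype(np.uint8);n,l,st,ce=cv2.connectedComponentsWithStats(bm);i=1+st[1:,4].argmax()
X=atz("top",np.argwhere(l==i)[:,::-1],14.)
for yaw in(-.31,-.32,-.33,-.34,-.35):
    R=np.array([[np.cos(yaw),-np.sin(yaw)],[np.sin(yaw),np.cos(yaw)]]);q=(X[:,:2]-[617,-178])@R
    x0=q[:,0]; y0=q[:,1]; bl=x0<-64; 
    print(yaw,np.percentile(x0,[0,100]).round(1),np.percentile(y0,[0,100]).round(1),"plate ymean",y0[x0>-45].mean().round(2),"barrels",q[bl&(y0<0)].mean(0).round(1),q[bl&(y0>0)].mean(0).round(1))
E
```

```text
table [np.float64(1.4), np.float64(1.4), np.float64(1.4)]
lid handle
(40, 60) 94 [ 616.6 -177.9   51.9] zstd 2.5 yaw(y-ax) -0.3433 ext -44.1 44.6 px [325.4 179. ]
case barrels
(63.5, 75) 47 [570.7 200.   67.5] zstd 2.1 yaw(y-ax) 0.1472 ext -12.1 13.7 px [208.9 189.7]
(63.5, 75) 38 [577.2 141.9  67.6] zstd 1.6 yaw(y-ax) 0.3262 ext -12.1 12.0 px [226.9 188.1]
(63.5, 75) 41 [584.9  84.8  67.5] zstd 1.9 yaw(y-ax) -0.0902 ext -13.2 11.4 px [244.7 186.1]
case rim
(52, 75) 401 [618.1 150.1  63.1] zstd 4.3 yaw(y-ax) 0.0174 ext -77.3 68.3 px [225.2 175.9]
lid
(9, 30) 1362 [ 616.8 -178.1   20.8] zstd 1.6 yaw(y-ax) -0.2952 ext -69.9 70.1 px [325.1 180.4]
(9, 30) 17 [ 558.3 -257.7   22.2] zstd 2.9 yaw(y-ax) 0.2244 ext -8.4 6.6 px [348.6 198.1]
pin bright
gray bg/fg 30.472222222222218 231.3622222222222
pin 241 [459.3   6.9   5. ] [-0.0479  0.9989] -80.81747333096371 120.19741007077802 z 9.93383097353609
rod [458.  36.   5.] [-0.054   0.9985]
tab centre [462.  -53.5   5. ] tab edge minrect ((463.2474670410156, -53.4817008972168), (23.472537994384766, 40.25420379638672), 1.4552075862884521)
-0.31 [-76.2  64.6] [-71.7  73.7] plate ymean 1.25 barrels [-69.9 -26.2] [-68.6  33.3]
-0.32 [-75.9  64.1] [-71.2  73.3] plate ymean 1.07 barrels [-69.6 -26.8] [-68.5  32.4]
-0.33 [-75.5  63.6] [-70.7  72.8] plate ymean 1.03 barrels [-69.8 -27.2] [-68.8  31.7]
-0.34 [-75.2  63.1] [-70.1  72.4] plate ymean 0.98 barrels [-69.5 -27.9] [-68.9  31.4]
-0.35 [-74.8  63.5] [-70.2  72.3] plate ymean 0.87 barrels [-69.4 -29. ] [-69.   30.6]
```

```bash
cat >> m.py <<'E'
def ori(phi): return [np.pi,0,phi+np.pi/2]
def rot(a): return np.array([[np.cos(a),-np.sin(a)],[np.sin(a),np.cos(a)]])
def st(s=""):
    q=robot.get_state();print(s,"t",round(q["time_s"],2),"pos",np.round(q["ee_pos"],1),"F",np.round(q["contact_force"],1),"M",np.round(q["ft_torque"],2),"w",round(q["gripper_width"],1),"gf",round(q["grasp_force"],1));return q
E
python3 - <<'E'
from m import *
o=ori(-0.343);p=[616.6,-177.9]
robot.move_pose([*p,260],o);effector.move_gripper(50,60)
robot.move_l([*p,70],rate=250);st("above")
robot.move_l([*p,51.5],rate=60);st("down")
effector.move_gripper(0,60);st("grip")
robot.move_l([*p,160],rate=150);st("lift")
im,d,P=avg("top",3);cv2.imwrite("pics/lift_top.png",cv2.resize(im[120:260,190:400,::-1].astype(np.uint8),None,fx=3.6,fy=3.6))
im,d,P=avg("scene",3);cv2.imwrite("pics/lift_sc.png",cv2.resize(im[120:300,180:440,::-1].astype(np.uint8),None,fx=3,fy=3))
np.savez("sc1.npz",im=im,d=d,P=P)
E
```

```text
above t 6.17 pos [ 617.8 -178.3   71.4] F [-0.2  0.5 -0.5] M [ 0.01  0.06 -0.03] w 50.0 gf 0.0
down t 6.63 pos [ 616.2 -177.8   51. ] F [-0.6 -0.4  0.8] M [ 0.01  0.03 -0.02] w 49.9 gf 0.0
grip t 7.08 pos [ 616.8 -178.    51.9] F [-0.7 -0.7  2.5] M [0.02 0.05 0.05] w 8.6 gf 59.4
lift t 7.95 pos [ 615.6 -177.6  158.6] F [ 0.1  0.1 -4. ] M [0.03 0.01 0.04] w 8.7 gf 58.6m.py:12: RuntimeWarning: All-NaN slice encountered
  d=np.nanmedian(ds,0);return np.mean(ims,0),d,cloud(cam,np.nan_to_num(d))
```

View pics/lift_sc.png

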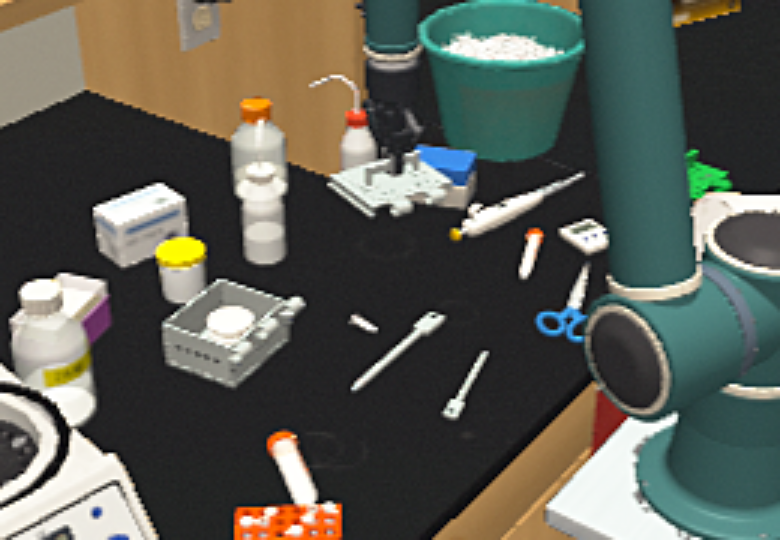

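Lid is held level (scene crop: lid at 400,185; case at 230,335 with its barrels clear). I'll bring it above the case and compare both barrel sets in one view.

```bash
python3 - <<'E'
from m import *
hinge=np.array([577.6,142.2]);a=0.123
z=np.load("sc1.npz");P=z["P"]
print("case barrels scene");comps(P,577,141,90,(62,80),6)
comps(P,642,150,90,(50,75),6)
p=hinge+rot(a)@[65,0]
robot.move_pose([*(p-[40,120]),190],ori(a))
robot.move_l([*p,140],rate=180);robot.pause(.3);st("above")   # lid at 140-6-44.5=~89.5
im,d,P=avg("scene",10);np.savez("sc2.npz",im=im,d=d,P=P)
print("lid barrels (z centre ~100)");comps(P,577,141,90,(101,130),6)
comps(P,577,141,90,(62,80),6)
cv2.imwrite("pics/abv_sc.png",cv2.resize(im[190:270,220:320,::-1].astype(np.uint8),(750,600),interpolation=cv2.INTER_CUBIC))
im,d,P=avg("top",6);np.savez("top2.npz",im=im,d=d,P=P)
cv2.imwrite("pics/abv_top.png",cv2.resize(im[140:215,180:280,::-1].astype(np.uint8),(800,600),interpolation=cv2.INTER_CUBIC))
E
```

```text
case barrels scene
(62, 80) 60 [581.8 123.8  65.6] zstd 2.4 yaw(y-ax) 0.0587 ext -47.4 51.2 px [271.1 224.9]
(62, 80) 7 [604.7 211.8  63.5] zstd 1.5 yaw(y-ax) 1.5552 ext -10.9 9.4 px [251.1 233.9]
(62, 80) 31 [570.3 204.2  66.3] zstd 2.8 yaw(y-ax) 1.2568 ext -18.1 14.6 px [259.2 235.4]
(50, 75) 357 [624.9 155.5  59.7] zstd 5.3 yaw(y-ax) 0.6071 ext -89.8 86.9 px [257.4 226.3]
above t 10.31 pos [642.2 149.5 140.6] F [ 0.9  0.5 -3.8] M [-0.02  0.04 -0.02] w 8.7 gf 58.6
lid barrels (z centre ~100)
(101, 130) 460 [617.4 160.6 109.8] zstd 4.7 yaw(y-ax) -0.1277 ext -81.5 67.5 px [257.  216.6]
(62, 80) 21 [582.2  89.4  66.7] zstd 2.6 yaw(y-ax) -0.4516 ext -13.7 12.0 px [276.8 220.6]
(62, 80) 68 [577.4 173.4  65.6] zstd 2.5 yaw(y-ax) 0.1449 ext -69.6 41.7 px [263.3 231.2]
(62, 80) 8 [641.2 215.4  63. ] zstd 0.7 yaw(y-ax) -1.4042 ext -15.5 15.4 px [243.5 231.1]m.py:12: RuntimeWarning: All-NaN slice encountered
  d=np.nanmedian(ds,0);return np.mean(ims,0),d,cloud(cam,np.nan_to_num(d))
```

View pics/abv_sc.png

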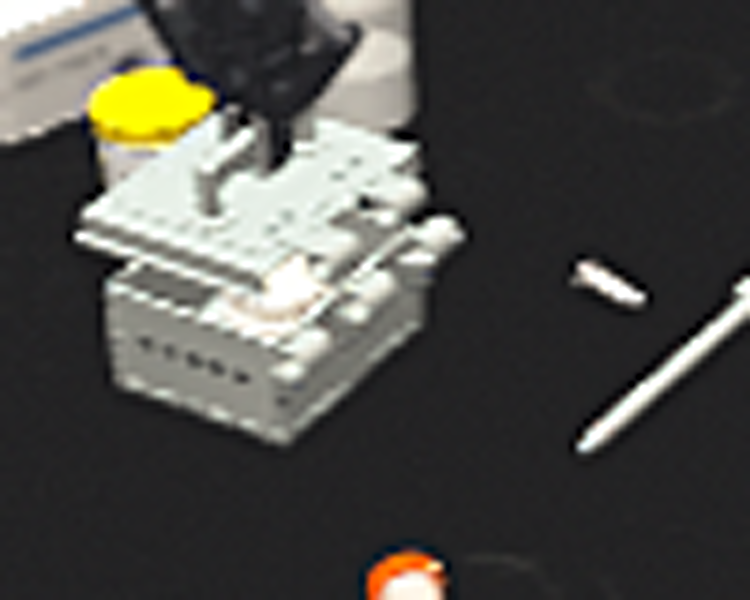

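View pics/abv_top.png

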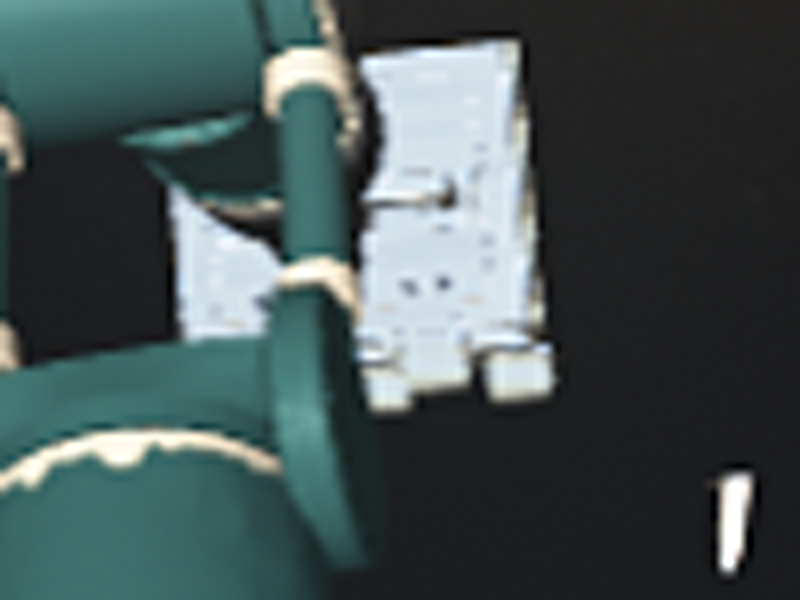

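```bash
cat > ov.py <<'E'
from m import *
def cyl(yc,L=24,r=10):
    t=np.linspace(0,2*np.pi,25)[:-1]
    return np.array([[r*np.cos(k),yc+s*L/2,r*np.sin(k)] for s in(-1,1) for k in t])
def place(pts,hinge,a): # pts rel to hinge axis middle, hinge xyz
    q=pts.copy();q[:,:2]=pts[:,:2]@rot(a).T;return q+hinge
def hull(cam,X):
    return cv2.convexHull(np.array([pix(cam,x) for x in X],np.float32))[:,0]
def draw(cam,im,parts,box,s=8):
    x0,y0,x1,y1=box
    A=cv2.resize(np.ascontiguousarray(im[y0:y1,x0:x1,::-1]).astype(np.uint8),None,fx=s,fy=s,interpolation=cv2.INTER_CUBIC)
    for X,col in parts:
        h=((hull(cam,X)-[x0,y0]+.5)*s-.5)
        cv2.polylines(A,[np.round(h).astype(np.int32)],True,col,1)
    return A
E
python3 - <<'E'
from ov import *
H=np.array([577.6,142.2,58]);a=.123
q=robot.get_state();tz=q["ee_pos"]
lh=np.array([*(np.array(tz[:2])+rot(a)@[-65,0]),tz[2]-51.5+10.5]);print(lh)
parts=[(place(cyl(y),H,a),(0,0,255)) for y in(-58,0,58)]
parts+=[(place(cyl(y),lh,a),(0,200,0)) for y in(-29,29)]
bx=np.array([[x,y,4.] for x in(12,122) for y in(-63,63)])
parts.append((place(bx,H,a),(0,0,255)))
T=np.load("top2.npz")["im"];S=np.load("sc2.npz")["im"]
cv2.imwrite("pics/ov1.png",np.hstack([draw("top",T,parts,(200,155,252,205),7.6),draw("scene",S,parts,(232,200,284,250),7.6)]))
E
```

```text
[577.60022703 142.22268092  98.98609735]
```

View pics/ov1.png

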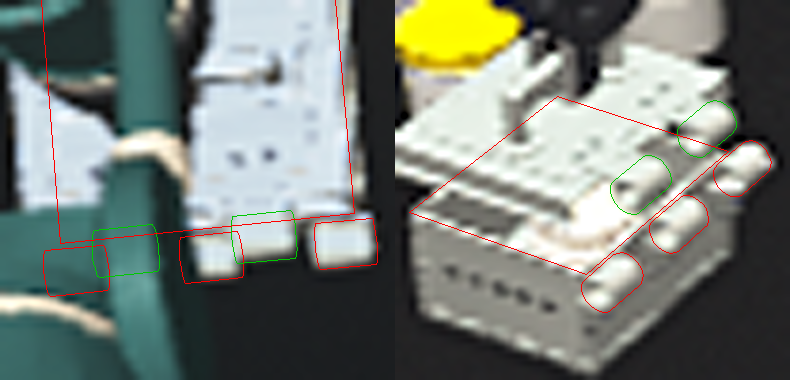

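Overlays agree in both views to about 1 mm. Lowering with a force watch.

```bash
python3 - <<'E'
from ov import *
p=np.array([577.6,142.2])+rot(.123)@[65,0]
for z in(115,108,104,101,99.5,98.5):
    robot.move_l([*p,z],rate=60);q=st(z)
    if q["contact_force"][2]>12: break
robot.pause(.2);st("settled")
im,d,P=avg("scene",4);np.savez("sc3.npz",im=im)
H=np.array([577.6,142.2,58]);parts=[(place(cyl(y),H,.123),(0,0,255)) for y in(-58,0,58)]+[(place(cyl(y),H,.123),(0,200,0)) for y in(-29,29)]
cv2.imwrite("pics/ov2.png",draw("scene",im,parts,(232,200,292,245),12))
E
```

```text
115 t 11.68 pos [641.7 150.1 114.3] F [-0.8  0.1 -2.4] M [-0.01 -0.03  0.02] w 9.1 gf 58.6
108 t 11.94 pos [641.7 150.1 107.5] F [ 0.6 -0.3 -3.5] M [-0.01 -0.02 -0.03] w 9.3 gf 58.6
104 t 12.19 pos [641.9 150.1 103.7] F [ 0.4  0.1 -3.2] M [-0.    0.01  0.02] w 9.2 gf 58.6
101 t 12.44 pos [641.9 150.1 100.7] F [ 0.1  0.9 -3. ] M [-0.05 -0.08 -0.  ] w 8.9 gf 58.6
99.5 t 12.69 pos [642.1 150.2  99.5] F [-1.6 -0.2 -3. ] M [-0.05  0.03 -0.02] w 8.6 gf 58.6
98.5 t 12.94 pos [642.2 150.2  99.4] F [-3.5 -0.   5.3] M [-0.18  0.58 -0.03] w 8.8 gf 59.7
settled t 13.14 pos [642.2 150.2  99.4] F [-3.1 -0.5  5.7] M [-0.16  0.71 -0.05] w 8.9 gf 59.9m.py:12: RuntimeWarning: All-NaN slice encountered
  d=np.nanmedian(ds,0);return np.mean(ims,0),d,cloud(cam,np.nan_to_num(d))
```

View pics/ov2.png

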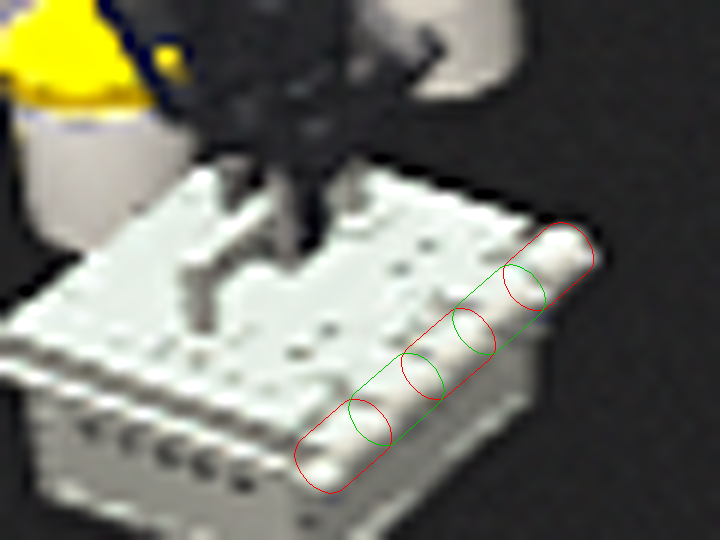

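Lid is seated: barrels are interleaved under the outlines, from (325,470) to (565,250), with contact at z 99.4. Releasing and fetching the larger pin.

```bash
python3 - <<'E'
from ov import *
effector.move_gripper(45);q=st("open")
robot.move_l([*q["ee_pos"][:2],225],rate=200)
a=.054;p=np.array([462.9,-55.0])
robot.move_pose([*p,120],ori(a))
robot.move_l([*p,45],rate=150);robot.pause(.2);st("above")
im,d,P=avg("top",6);np.savez("top3.npz",im=im,P=P,d=d)
print("handle on case");comps(P,641,150,60,(85,120))
for z in(35,30,27.5):
    robot.move_l([*p,z],rate=50);q=st(z)
    if q["contact_force"][2]>6: break
effector.move_gripper(0,100);st("grip")
E
```

```text
open t 13.78 pos [642.2 150.2  98.3] F [ 0.1 -0.8  0.8] M [-0.06  0.02 -0.01] w 45.3 gf 0.0
above t 16.53 pos [464.2 -55.1  46.3] F [-0.6  0.1  0.2] M [-0.01 -0.04  0.05] w 45.3 gf 0.0
handle on case
(85, 120) 112 [642.8 149.5  98.7] zstd 3.6 yaw(y-ax) 0.1138 ext -47.2 45.3 px [223.8 166.4]
35 t 17.18 pos [462.1 -54.9  34.2] F [ 0.1 -0.9 -0.5] M [-0.04 -0.05 -0.04] w 44.8 gf 0.0
30 t 17.43 pos [462.5 -54.9  29.6] F [ 0.  -0.2 -0.3] M [-0.01  0.01 -0.04] w 44.7 gf 0.0
27.5 t 17.68 pos [462.8 -55.   27.4] F [0.2 0.  0.5] M [-0.04  0.03 -0.  ] w 44.9 gf 0.0
grip t 18.03 pos [463.2 -55.1  28.1] F [-1.3  0.1  5.3] M [0.09 0.34 0.11] w 20.5 gf 98.4
```

```bash
python3 - <<'E'
from ov import *
a=.123;H=np.array([577.6,142.2,58]);ax=np.array([-np.sin(a),np.cos(a)])
q=robot.get_state();robot.move_l([*q["ee_pos"][:2],100],rate=120);st("lift")
p=H[:2]+ax*(-96.5-185)
robot.move_pose([*p,100],ori(a));robot.move_l([*p,81],rate=80);robot.pause(.3);q=st("pre")
c=np.array(q["ee_pos"]);O=np.array([*(c[:2]+ax*96.5),c[2]-23.])
rod=cyl(7.5,155,5);tab=np.array([[x,y,z] for x in(-12,12) for y in(-115,-70) for z in(-5,5)],float)
parts=[(place(cyl(y),H,a),(0,0,255)) for y in(-58,58)]+[(place(rod,O,a),(0,200,0)),(place(tab,O,a),(255,100,0))]
T,d,P=avg("top",8);np.savez("top4.npz",im=T,P=P);S,d,PS=avg("scene",8);np.savez("sc4.npz",im=S,P=PS);np.savez("pose4.npz",O=O,c=c)
cv2.imwrite("pics/ov3.png",np.vstack([draw("top",T,parts,(205,170,317,212),7),draw("scene",S,parts,(235,190,347,232),7)]))
E
```

```text
lift t 18.79 pos [462.5 -55.   99.3] F [-0.3 -0.6 -1.4] M [-0.08 -0.02  0.01] w 20.3 gf 98.2
pre t 20.2 pos [ 612.5 -137.2   81.6] F [-0.4  0.1 -1.9] M [-0.08  0.   -0.03] w 20.2 gf 98.2m.py:12: RuntimeWarning: All-NaN slice encountered
  d=np.nanmedian(ds,0);return np.mean(ims,0),d,cloud(cam,np.nan_to_num(d))
```

View pics/ov3.png

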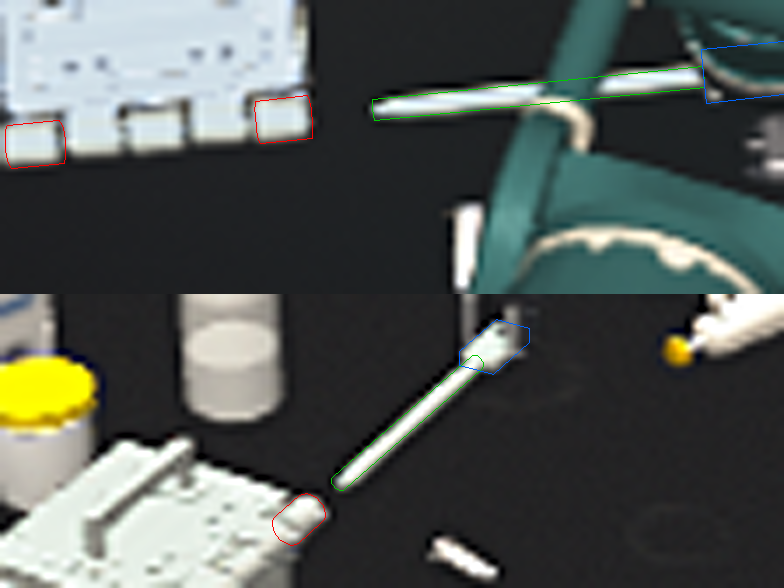

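Overlay agrees well (tip at px (258,185) top, (283,217) scene). I'll quantify the rod's residual against the prediction, and that of the case's end barrel.

```bash
cat > res.py <<'E'
from ov import *
from scipy.ndimage import map_coordinates
def resid(cam,im,X0,X1,half,n=21):
    g=im.mean(-1);a,b=pix(cam,X0),pix(cam,X1);u=(b-a)/np.linalg.norm(b-a);nn=np.array([-u[1],u[0]])
    s=np.arange(-half,half+.01,.1);o=[]
    for t in np.linspace(0,1,n):
        q=a+t*(b-a)+s[:,None]*nn;v=np.clip(map_coordinates(g,[q[:,1],q[:,0]],order=1)-60,0,None)
        o.append((v*s).sum()/(v.sum()+1e-9))
    return np.array(o),nn
E
python3 - <<'E'
from res import *
z=np.load("pose4.npz");O=z["O"];a=.123;ax=np.array([-np.sin(a),np.cos(a),0]);H=np.array([577.6,142.2,58])
for cam,f in(("top","top4.npz"),("scene","sc4.npz")):
    im=np.load(f)["im"]
    r,n=resid(cam,im,O+ax*-60,O+ax*75,3.5);print(cam,"rod (tab->tip) px",r.round(2),n.round(2))
    print("px per mm: x",(pix(cam,O+[1,0,0])-pix(cam,O))@n,"z",(pix(cam,O+[0,0,1])-pix(cam,O))@n)
    for y in((-68,-48),(-10,10),(48,68)):
        r,n=resid(cam,im,H+ax*y[0],H+ax*y[1],6,9);print(" barrel",y,r.round(2))
E
```

```text
top rod (tab->tip) px [ 0.34  0.27  0.24  0.27  0.29  0.17  0.75 -0.46 -1.38 -1.59 -0.64 -0.29
  0.14  0.18  0.08  0.05  0.01  0.1   0.05 -0.02  0.12] [-0.1 -1. ]
px per mm: x 0.29970586760954215 z 0.045518200946230436
 barrel (-68, -48) [1.72 1.68 1.6  1.61 1.58 1.58 1.56 1.61 1.61]
 barrel (-10, 10) [2.26 1.76 1.69 1.77 1.82 1.78 1.71 1.64 1.63]
 barrel (48, 68) [2.32 1.68 1.58 1.6  1.66 1.75 1.82 1.77 1.44]
scene rod (tab->tip) px [ 0.07 -0.01  0.09 -0.02  0.02 -0.01 -0.02 -0.02 -0.06 -0.08 -0.13 -0.13
 -0.19 -0.2  -0.18 -0.22 -0.17 -0.25 -0.28 -0.3  -0.31] [-0.66 -0.75]
px per mm: x 0.17876627595090885 z 0.1579609354854928
 barrel (-68, -48) [0.38 0.67 1.13 1.61 2.04 2.31 2.44 2.33 2.12]
 barrel (-10, 10) [1.21 1.23 1.29 1.35 1.34 1.34 1.33 1.28 1.21]
 barrel (48, 68) [1.18 1.31 1.33 1.34 1.36 1.31 1.23 1.15 1.06]
```

```bash
cat > ins.py <<'E'
from res import *
import sys
def insert(s0,s1,step,dx=0.,dz=0.,a=.123,off=96.5,lim=12,H=np.array([577.6,142.2])):
    ax=np.array([-np.sin(a),np.cos(a)]);pr=np.array([np.cos(a),np.sin(a)]);s=s0
    while s<s1-1e-6:
        s=min(s+step,s1)
        p=H+ax*(s-off)+pr*dx
        robot.move_l([*p,81+dz],[np.pi,0,a+np.pi/2],rate=70);q=robot.get_state();f=q["contact_force"]
        fa,fp,fz=f[:2]@ax,f[:2]@pr,f[2]+1.7
        print(f"s {s:.1f} t {q['time_s']:.2f} Fax {fa:.1f} Fperp {fp:.1f} Fz {fz:.1f} M {np.round(q['ft_torque'],2)} d {dx:.2f} {dz:.2f} w {q['gripper_width']:.1f}")
        if fa<-lim: print("axial stop");break
        if abs(fp)>3: dx+=np.clip(.12*fp,-1,1)
        if abs(fz)>3: dz+=np.clip(.12*fz,-1,1)
    return s,dx,dz
E
python3 - <<'E'
from ins import *
print(insert(-185,-95,15,dx=-.3,dz=.9))
E
```

```text
s -170.0 t 21.37 Fax -0.4 Fperp 0.2 Fz -0.7 M [-0.13 -0.    0.02] d -0.30 0.90 w 20.5
s -155.0 t 21.73 Fax -0.6 Fperp 0.2 Fz 0.3 M [-0.08 -0.    0.01] d -0.30 0.90 w 20.6
s -140.0 t 22.10 Fax -0.2 Fperp -0.3 Fz -0.3 M [-0.19  0.03 -0.03] d -0.30 0.90 w 20.7
s -125.0 t 22.47 Fax -0.2 Fperp -0.1 Fz -0.8 M [-0.1  -0.01 -0.02] d -0.30 0.90 w 20.3
s -110.0 t 22.83 Fax 1.1 Fperp 0.3 Fz 0.1 M [-0.09  0.03 -0.01] d -0.30 0.90 w 20.6
s -95.0 t 23.20 Fax 1.5 Fperp -0.2 Fz -0.1 M [ 0.   -0.09 -0.04] d -0.30 0.90 w 20.5
(-95, -0.3, 0.9)
```

```bash
python3 - <<'E'
from ins import *
s,dx,dz=insert(-95,-10,15,dx=-.3,dz=.9,lim=12)
if s>=-10: s,dx,dz=insert(-10,4,2,dx,dz,lim=8)
im,d,P=avg("scene",4);T,_,_=avg("top",4)
H=np.array([577.6,142.2,58]);a=.123
rod=cyl(7.5,155,5);tab=np.array([[x,y,z] for x in(-12,12) for y in(-115,-70) for z in(-5,5)],float)
parts=[(place(rod,H,a),(0,200,0)),(place(tab,H,a),(255,100,0))]
cv2.imwrite("pics/ov4.png",np.vstack([draw("top",T,parts,(195,170,275,207),8),draw("scene",im,parts,(235,202,315,239),8)]))
E
```

```text
s -80.0 t 23.57 Fax 1.4 Fperp 0.9 Fz -0.6 M [-0.02 -0.04 -0.06] d -0.30 0.90 w 20.5
s -65.0 t 23.93 Fax 0.5 Fperp 0.9 Fz -1.2 M [ 0.   -0.05 -0.07] d -0.30 0.90 w 20.5
s -50.0 t 24.30 Fax 0.5 Fperp 0.4 Fz -0.7 M [-0.05 -0.07  0.02] d -0.30 0.90 w 20.2
s -35.0 t 24.67 Fax -2.0 Fperp 1.9 Fz -1.8 M [-0.45 -0.3  -0.22] d -0.30 0.90 w 20.1
s -20.0 t 25.03 Fax -2.1 Fperp 1.0 Fz -3.0 M [-0.38 -0.27 -0.23] d -0.30 0.90 w 20.3
s -10.0 t 25.32 Fax 1.2 Fperp 1.3 Fz -1.2 M [-0.04 -0.26 -0.15] d -0.30 0.54 w 20.6
s -8.0 t 25.57 Fax -0.4 Fperp 2.0 Fz -1.7 M [-0.14 -0.21 -0.17] d -0.30 0.54 w 20.4
s -6.0 t 25.82 Fax -1.1 Fperp 0.7 Fz -1.9 M [-0.27 -0.17 -0.2 ] d -0.30 0.54 w 20.5
s -4.0 t 26.07 Fax -1.2 Fperp 1.6 Fz -2.0 M [-0.28 -0.24 -0.12] d -0.30 0.54 w 20.7
s -2.0 t 26.32 Fax -0.6 Fperp 0.6 Fz -1.5 M [-0.22 -0.27 -0.22] d -0.30 0.54 w 20.7
s 0.0 t 26.57 Fax -1.3 Fperp 0.6 Fz -2.0 M [-0.26 -0.2  -0.13] d -0.30 0.54 w 20.6
s 2.0 t 26.82 Fax -2.2 Fperp 1.9 Fz -1.6 M [-0.34 -0.21 -0.13] d -0.30 0.54 w 20.4
s 4.0 t 27.07 Fax -7.6 Fperp 1.5 Fz -3.0 M [-1.36 -0.35 -0.15] d -0.30 0.54 w 20.5m.py:12: RuntimeWarning: All-NaN slice encountered
  d=np.nanmedian(ds,0);return np.mean(ims,0),d,cloud(cam,np.nan_to_num(d))
```

View pics/ov4.png

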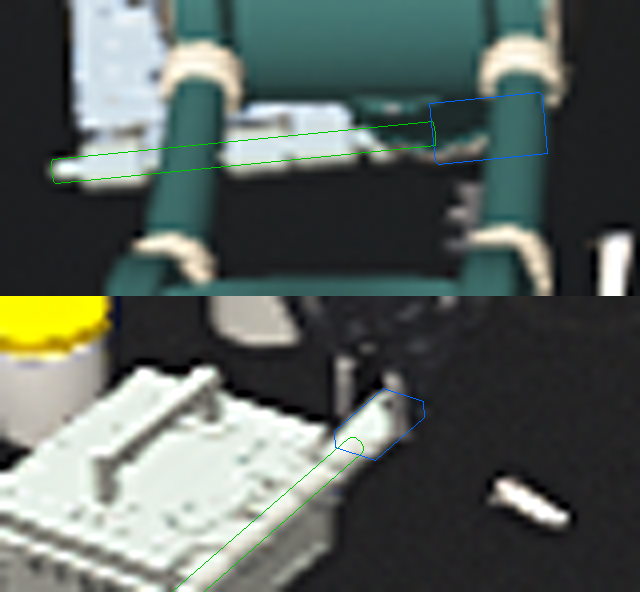

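Pin is through: tip shows beyond the far barrel at top px (202,191), tab at the near end, and axial force rises at s≈3–4. A firm final push, then release, retreat and check.

```bash
python3 - <<'E'
from ins import *
s,dx,dz=insert(4,7,1,-.3,.54,lim=12)
effector.move_gripper(50);q=st("open")
robot.move_l([*q["ee_pos"][:2],200],rate=180)
robot.move_pose([450,-300,250],ori(0));robot.pause(.3);st("away")
im,d,P=avg("scene",8);T,_,PT=avg("top",8)
H=np.array([577.6,142.2,58]);a=.123
rod=cyl(7.5,155,5);tab=np.array([[x,y,z] for x in(-12,12) for y in(-115,-70) for z in(-5,5)],float)
parts=[(place(rod,H,a),(0,200,0)),(place(tab,H,a),(255,100,0))]
cv2.imwrite("pics/ov5.png",np.vstack([draw("top",T,parts,(195,150,275,204),5.5*1.0),draw("scene",im,parts,(235,195,315,249),5.5)]))
print("handle");comps(PT,641,150,60,(85,120))
E
```

```text
s 5.0 t 27.73 Fax -10.2 Fperp 1.2 Fz -1.9 M [-1.89 -0.37 -0.15] d -0.30 0.54 w 20.5
s 6.0 t 27.98 Fax -13.9 Fperp 0.5 Fz -1.7 M [-2.39 -0.48 -0.17] d -0.30 0.54 w 20.6
axial stop
open t 28.37 pos [588.5  52.9  81.9] F [-0.5  0.5  0.4] M [-0.04  0.03  0.02] w 49.7 gf 0.0
away t 30.9 pos [ 450.5 -299.3  249.9] F [0.5 0.  0.3] M [-0.06 -0.02 -0.04] w 50.2 gf 0.0
handle
(85, 120) 108 [642.3 152.1  98.9] zstd 3.0 yaw(y-ax) 0.1104 ext -45.3 45.4 px [223.  166.5]m.py:12: RuntimeWarning: All-NaN slice encountered
  d=np.nanmedian(ds,0);return np.mean(ims,0),d,cloud(cam,np.nan_to_num(d))
```

View pics/ov5.png

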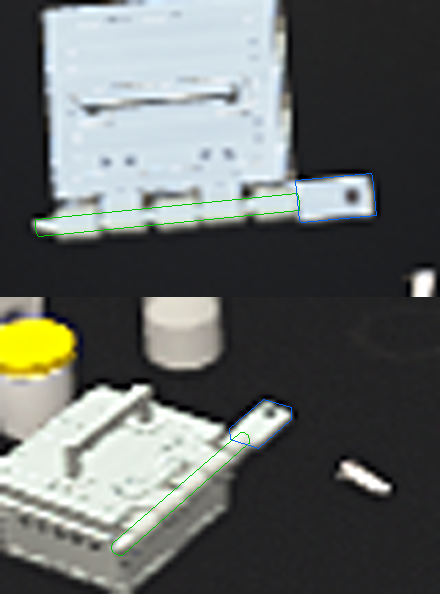

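Pin tab sits exactly on the predicted home outline in both views (top px (256,186), scene (282,218)). The lid is flat and square, and the tub and bottles are standing.

```bash
python3 -c "
from h import *
print(workorder.job_done())"
```

```text
the job is handed in; nothing more can be done
None
```

The lid is back on the case, the larger hinge pin is through all five barrels with its tab home against the -y end barrel, and the arm had let go and moved clear before I handed the job in at about 32 s; the hand-in returned no verdict.

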